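# Latch the split mould casing shut

## Task

Close the split plywood mould casing with its draw latch: tip the steel claw forward so that its nose hooks over the keeper on the far half while the lever is still up, then swing the lever back over and all the way down so that it locks over centre and holds the two halves drawn together. Leave the things standing around the casing where they are.

Things in the scene. Friction and masses are not known exactly. Their poses are not given: they have to be found in the camera images.
- mould_box: Split plywood mould casing on a grey board 200 x 124 x 10 mm, fixed to the bench. Origin on the bench top under the middle of the joint between the halves; x runs along the latch from the fixed half (-x side, towards the robot) to the sliding half, z up. Each half is 88 x 100 mm, tops 60 mm above the bench. The steel draw latch sits on top along y = 0.
- half_b (a joint): Gap between the halves in m: 0 = touching. A spring-like gasket holds it open at its stop at 0.008 with about 6 N; fully shut takes about 20 N. The latch, closed, holds it at about 0.001 to 0.002.
- lever_pivot (a point): Axis of the lever (runs along the casing's y): at x = -30 mm, y = 0, z = 80 mm in the casing's frame. Axes as the casing's.
- lever (a joint): Lever angle in rad: 0 = down, closed (handle level, pointing to the casing's -x), 1.57 upright, larger leans to the keeper (stop 2.2). Friction keeps it where it is left (about 1 N at its end). Drawing the gap shut takes about 3 to 6 N at the end; over centre near 0.25, then it stays on its stop at 0. Above about 1.7 the claw's nose clears the keeper as it falls.
- handle_end (a point): Near the end of the steel lever handle, 80 mm from the lever pivot (the handle ends 88 mm from it). The handle blade is 20 mm wide (along the casing's y) and 5 mm thick.
- claw (a joint): Claw angle on the lever in rad; its elevation above the casing's +x is about (claw - lever): 0 = level over the keeper, 1.57 = upright. Its pin is on the lever, 24 mm from the lever pivot, 0.25 rad under the handle's line when closed. Slight friction keeps it standing within about 0.35 rad of upright; tipped further to the keeper it sinks by its own weight. Moves with under 1 N.
- claw_nose (a point): Middle of the claw's nose, a bar 7 mm thick, 34 mm long along the casing's y, 91 mm from the claw pin. The claw is a dark steel fork 33 mm wide, its arms either side of the handle, ending in a cross plate (33 x 12 x 4 mm) 17 mm from the nose on the outer side (towards the casing's -x when the claw stands, up when level); a lip bends from it to the nose.
- keeper_top (a point): Upper far edge of the keeper, a steel plate 20 mm wide, 4 mm thick on the sliding half, leaning 0.4 rad to the casing's +x; this edge is 80 mm above the bench, its foot plate's top 65 mm. Axes as the casing's. Hooked: the claw's nose lies on the +x side of the keeper, about 10 mm below this edge and 0 to 25 mm beyond it.
- masking_tape: Roll of tan masking tape, 104 x 102 x 25 mm, lying flat beside the casing; bystander. Origin under its centre.
- cup_pink: Clear cup with pink content, 66 mm across and 80 mm high; bystander. Origin under its centre.
- cast_part: Red cast knob, 55 x 55 x 44 mm; bystander. Origin under its centre.
- mould_half: Blue silicone mould half, 60 x 85 x 24 mm; bystander. Origin under its centre.

How it is judged:
On the way:
1. the claw's nose lies behind the keeper and below its upper edge while the lever is still up (x of claw_nose in the frame of keeper_top between -0.006 and 0.04 m and z of claw_nose in the frame of keeper_top below -0.005 m and value of joint lever above 1 rad), for 0.2 s.
At the end, for the whole second after the job is handed in: The lever is down within 0.12 rad of its closed stop and at rest, the claw's nose is behind the keeper and at least 5 mm below its upper edge, and the gap between the halves is held under 3.5 mm (value of joint lever below 0.12 rad and value of joint half_b below 0.0035 m and x of claw_nose in the frame of keeper_top above -0.006 m and z of claw_nose in the frame of keeper_top below -0.005 m and velocity of joint lever between -0.05 and 0.05 rad/s); the robot touches nothing.
It fails at once if a bystander (tape, cup, red knob or blue mould half) is moved by more than 40 mm (distance of any of masking_tape, cup_pink, cast_part, mould_half from where it was at the start of the episode above 0.04 m).
It also fails if it takes over 40 s, if anything falls off the work surface, if the arm or the gripper's body presses on something with over 40 N, if the wrist force passes 120 N, or if a joint passes its speed limit or range.

## Robot

A 7-joint arm with a two-finger parallel gripper is mounted at the origin on a cart in front of the work surface, level with it; the furniture and walls round the work are solid. World frame = base frame: x ahead of the robot, y to its left, z up, the work surface at z = 0. Lengths are in m, angles in rad, forces in N, time in s.
With the tool pointing down it reaches from about 0.35 to 0.9 m from the base axis. Payload 8.1 kg.
Tool frame: the origin (TCP) lies on the mounting face of the last link; the fingertips stand 178 mm ahead of it and the grasp point (between the pads) lies 159 mm ahead of it; x points along the fingers, y is the direction in which the jaws open and shut, and the axes are right-handed (so a half turn about x gives the same grasp; the last joint's range is limited). The gripper opens to 92 mm and grips with 3 to 60 N. Pads are 19 mm wide; open, the fingers measure 130 mm over their backs; the gripper's body (75 mm by 190 mm) begins 47 mm behind the grasp point.
Start: joints at [-1.3, 0.434, 0.025, 1.573, -0.012, 1.134, -0.075], TCP at [0.228, 0.582, 0.405] pointing down, gripper open.
Joint ranges: [-2.62, 2.62], [-0.44, 2.09], [-1.27, 1.32], [0.08, 2.57], [-1.32, 4.46], [0.12, 2], [-2.74, 2.74]. Speed limits (rad/s): [2.22, 2.22, 3.01, 3.01, 3.14, 3.14, 3.14].

## Interface

Orientations are given as a rotation vector (axis times angle).
In Python, from station import r, vision, ticket gives the robot as it stands. The module is installed in compiled form; this text tells all that it offers.
- The arm moves only by the shell command python3 -m creep 'ROWS' [FORCE]. ROWS is JSON, a list that holds one entry, the list of rows, each a list of 7 numbers: the opening, from 0 (shut) to 1 (fully open), then the shift along the tool's x, y, z in mm, then the turn, a rotation vector about the tool's x, y, z in rad. In form: [[[hand, x, y, z, rx, ry, rz], ...]]. A call has 1 to 20 rows; each row shifts and turns the pose as measured when the row begins, along the tool's axes as they then stand; what a row does not reach is not made up. A row lasts 1/8 s, in which the tool goes at most 62.5 mm and 10.7 degrees, less where a joint would pass 70% of its speed; a pose out of reach is approached as far as the arm can. A call is refused whole if a number of a shift passes 62.5 or a number of a turn 0.188, either way. A call with a gripper value outside its range is refused whole. The fingers move at their own pace and stop on an object; FORCE is the grip in N (left out, the last holds). Time passes only in rows, so rows that do not move let the fingers close. It gives the time, the measured TCP pose, the force and the opening at its end, in the units of the state.
- r.read_state(): the state, without advancing time (a new reading comes with each control period).
- vision.capture(name): name is "scene" or "top" or "wrist"; returns a dict with "image" (400x640x3 uint8, blue, green, red), "range_z" (400x640 float32, m along the optical axis (not along the pixel's ray), 0 where there is no reading), "fx", "fy", "cx", "cy" (pixels), "k1" (the pictures are not rectified: a ray, as slopes to the right and down, at radius r is drawn at 1 + k1 r^2 times it, then the intrinsics apply), "origin" and "rotation" of the camera in the world. Camera axes: x right, y up, looking along -z (the intrinsics and any distortion apply to the point x, -y, -z); pixel columns grow to the right and rows downward; lengths in m; the calibration is good to about 2 mm. A picture is of the moment at which its call begins.
- ticket.close_job(): hands the job in, once; it reports no verdict.
The state is a dict: "clock": time; "qpos": joint angles; "qd": joint speeds; "tau": joint torques, N m; "tool_pos": TCP position; "orientation": TCP orientation; "wrist_force": force on the tool from outside, world axes, zero at the start; "moment": the same for the moment, N m; "opening": finger opening in m.
Only numpy, scipy, OpenCV 4.12 (cv2) and the standard library are available. Lean on these libraries where they do the work, as an engineer would, in place of code of your own. Each camera call takes 0.05 s, during which the arm holds its last target.

## Working session

There is one attempt and no reset: what is moved stays moved. The work goes in short steps, Python scripts to look and compute and a shell command to move; the robot and the scene stay as the last step left them, time stands still between calls to the robot, and variables do not carry over. Pictures are saved under pics/ and viewed, and the job is handed in when it is done.

```bash
mkdir -p pics; cat > h.py <<'E'
import numpy as np, cv2
from station import r, vision, ticket
from scipy.spatial.transform import Rotation as R
def cap(n,f=None):
    c=vision.capture(n)
    if f: cv2.imwrite('pics/'+f+'.png',c['image'])
    return c
def ray(c,u,v):
    xd=(u-c['cx'])/c['fx'];yd=(v-c['cy'])/c['fy']
    x,y=xd,yd
    for _ in range(20):
        s=1+c['k1']*(x*x+y*y); x,y=xd/s,yd/s
    return np.array([x,-y,-1.])
def world(c,u,v,z=None):
    """by range image"""
    d=c['range_z'][int(v),int(u)] if z is None else z
    return np.array(c['origin'])+np.array(c['rotation'])@(ray(c,u,v)*d)
def plane(c,u,v,h):
    d=np.array(c['rotation'])@ray(c,u,v);o=np.array(c['origin'])
    return o+d*(h-o[2])/d[2]
def proj(c,p):
    q=np.array(c['rotation']).T@(np.array(p)-np.array(c['origin']))
    x=q[0]/-q[2];y=-q[1]/-q[2];s=1+c['k1']*(x*x+y*y)
    return c['cx']+c['fx']*x*s, c['cy']+c['fy']*y*s
E
python3 - <<'E'
from h import *
for n in ("scene","top","wrist"):
    c=cap(n,n+'0'); print(n,c['origin'],np.round(c['rotation'],3).tolist(),c['fx'],c['k1'])
s=r.read_state();print(s)
print(R.from_rotvec(s['orientation']).as_matrix().round(3))
E
```

```text
scene [ 0.00472246 -0.43349967  0.85973247] [0.609, -0.316, -0.889] 465.19354694976414 0.01722252576926169
top [ 0.34896763 -0.06514723  1.25155311] [0.123, -0.116, -1.561] 450.9789994665545 -0.0683004514720995
wrist [0.15560639 0.61001021 0.38360664] [-0.257, -0.174, 1.187] 293.409165175501 -0.026580769103440264
{'clock': 0.15, 'qpos': array([-1.29961202,  0.43506261,  0.02500254,  1.57385786, -0.01161177,
        1.1339756 , -0.07509875]), 'qd': array([ 0.00069591, -0.00258666, -0.00124318, -0.00303266,  0.00126877,
       -0.00140809, -0.00024666]), 'tau': array([ 2.10929960e-03, -6.68263507e+01,  9.86065976e-01, -3.14696252e+01,
       -6.03583152e-02,  3.94564436e-02,  1.34446204e-04]), 'tool_pos': array([0.22819086, 0.5816823 , 0.40413734]), 'orientation': array([ 0.29243118,  1.55092726, -0.29425114]), 'wrist_force': array([ 0.32675122,  0.18205279, -0.64843621]), 'moment': array([-0.0671078 , -0.01992203, -0.00229974]), 'opening': 0.0919213143502652}
[[-0.     0.365  0.931]
 [-0.001  0.931 -0.365]
 [-1.    -0.001  0.   ]]
```

```bash
sed -i "s/c=vision.capture(n)/c=vision.capture(n); c['rotation']=R.from_rotvec(c['rotation']).as_matrix()/" h.py
```

```text
(no output)
```

View pics/scene0.png

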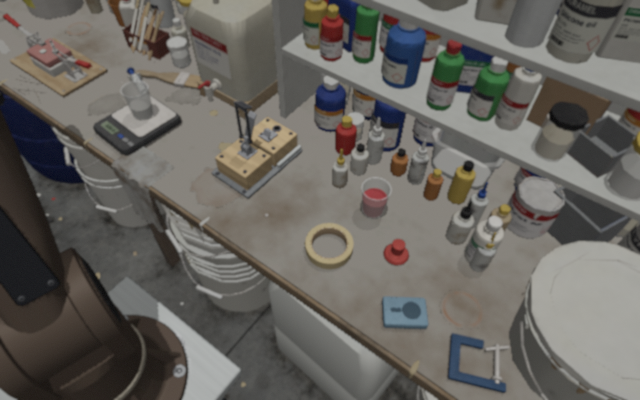

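View pics/top0.png

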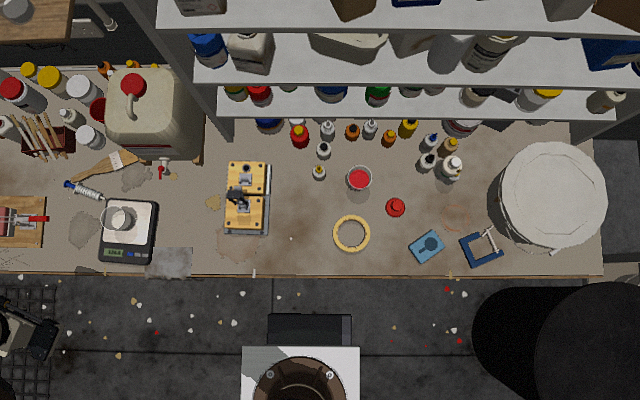

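View pics/wrist0.png

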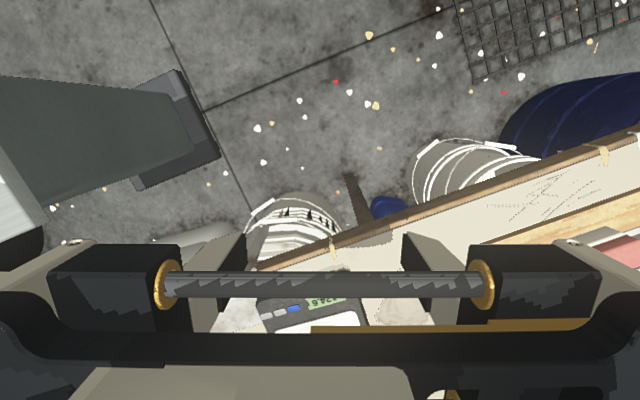

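```bash
python3 - <<'E'
from h import *
a=cap('top');i=cv2.resize(a['image'][150:246,215:285],None,fx=8,fy=8,interpolation=cv2.INTER_CUBIC)
i=cv2.resize(i,None,fx=.78,fy=.78);cv2.imwrite('pics/t1.png',i);print(i.shape)
b=cap('scene');i=cv2.resize(b['image'][90:200,205:310],None,fx=5.4,fy=5.4,interpolation=cv2.INTER_CUBIC)
cv2.imwrite('pics/s1.png',i);print(i.shape)
# board corners in top
hsv=cv2.cvtColor(a['image'],cv2.COLOR_BGR2HSV)
m=((hsv[...,0]>12)&(hsv[...,0]<28)&(hsv[...,1]>110)).astype(np.uint8)
m[:150]=0;m[250:]=0;m[:,:210]=0;m[:,290:]=0
p=np.argwhere(m)
print(len(p),cv2.minAreaRect(p[:,::-1].astype(np.float32)))
for z in (0.06,):
  bx=cv2.boxPoints(cv2.minAreaRect(p[:,::-1].astype(np.float32)))
  w=np.array([plane(a,u,v,z) for u,v in bx]);print(w.round(4),w.mean(0))
  print([np.linalg.norm(w[k]-w[k-1]) for k in range(4)])
print(a['range_z'][180:215:4,235:262:3])
E
```

```text
(599, 437, 3)
(594, 567, 3)
1926 ((237.57240295410156, 194.48403930664062), (54.612030029296875, 68.23957061767578), 3.5035314559936523)
[[0.4628 0.2455 0.06  ]
 [0.6493 0.2427 0.06  ]
 [0.6405 0.0931 0.06  ]
 [0.4551 0.0993 0.06  ]] [0.55193282 0.17014035 0.06      ]
[np.float64(0.14632454675227732), np.float64(0.18650373952416185), np.float64(0.14982373231574125), np.float64(0.1854977888306177)]
[[1.2120548 1.2109714 1.199407  1.1989883 1.2018656 1.2093458 1.2146316
  1.2141025 1.2130069]
 [1.2133665 1.2083724 1.2086389 1.2020601 1.2102909 1.2110119 1.2158884
  1.2126282 1.2162714]
 [1.1113454 1.1136864 1.1158291 1.2100506 1.2104365 1.2115431 1.2146419
  1.2107456 1.2091513]
 [1.069342  1.0692736 1.1235006 1.214149  1.20914   1.2084031 1.2106634
  1.2106324 1.2103777]
 [1.0578177 1.0583341 1.1404629 1.2048872 1.2048453 1.2074331 1.2092054
  1.2089742 1.2104217]
 [1.1587814 1.1560577 1.0964758 1.1256423 1.2037227 1.2072141 1.2038394
  1.2054204 1.204379 ]
 [1.1584088 1.1737686 1.1627584 1.1837428 1.203245  1.2015364 1.2048101
  1.2045679 1.2059958]
 [1.2065892 1.1835043 1.1979665 1.1980526 1.2017939 1.2015464 1.202794
  1.2058129 1.1989349]
 [1.2018105 1.2014471 0.        1.202178  1.1990228 1.1993276 1.2053696
  1.200009  1.2000808]]
```

View pics/t1.png

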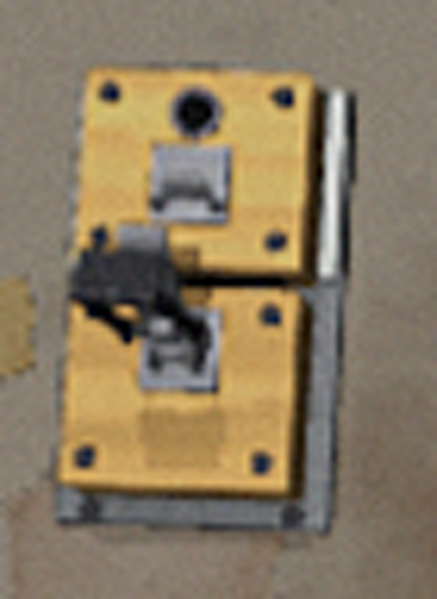

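View pics/s1.png

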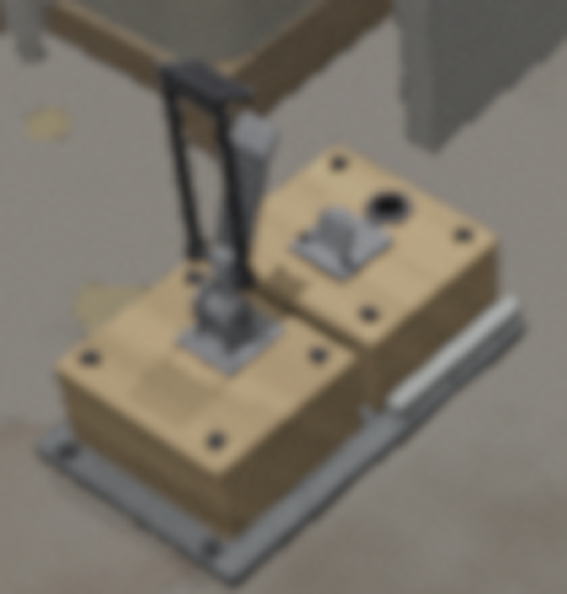

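```bash
cat >> h.py <<'E'
def T(u,v): return 215+u/6.24,150+v/6.24
def S(u,v): return 205+u/5.4,90+v/5.4
def tri(c1,p1,c2,p2):
    o1,o2=np.array(c1['origin']),np.array(c2['origin'])
    d1=c1['rotation']@ray(c1,*p1);d2=c2['rotation']@ray(c2,*p2)
    A=np.stack([d1,-d2],1);t=np.linalg.lstsq(A,o2-o1,rcond=None)[0]
    a,b=o1+t[0]*d1,o2+t[1]*d2
    return (a+b)/2,np.linalg.norm(a-b)
E
python3 - <<'E'
from h import *
a=cap('top');b=cap('scene')
N=dict(A_nl=((60,484),(60,372)),A_nr=((295,494),(222,472)),B_fl=((88,72),(335,148)),B_fr=((318,80),(495,240)),
 sB_fl=((110,92),(339,163)),sB_fr=((285,97),(462,235)),sB_nr=((275,242),(369,313)),sA_fr=((270,315),(318,355)),sA_nr=((261,462),(216,441)),sA_nl=((85,457),(90,358)))
P={}
for k,(p,q) in N.items():
    w,e=tri(a,T(*p),b,S(*q));P[k]=w
    print(k,w.round(4),'err',round(e,4),'pl top',plane(a,*T(*p),.06)[:2].round(4),'pl scene',plane(b,*S(*q),.06)[:2].round(4))
for k,(p,q) in dict(handle_end=((140,232),(250,118)),claw_l=((80,262),(167,70)),claw_r=((170,282),(243,93)),keeptop=((190,190),(340,212))).items():
    w,e=tri(a,T(*p),b,S(*q));print(k,w.round(4),e)
E
```

```text
A_nl [0.4636 0.2011 0.0543] err 0.0046 pl top [0.4613 0.2014] pl scene [0.462 0.195]
A_nr [0.4585 0.0991 0.0645] err 0.0027 pl top [0.4579 0.1007] pl scene [0.462  0.1012]
B_fl [0.6429 0.1961 0.0582] err 0.0022 pl top [0.6417 0.1964] pl scene [0.6422 0.1939]
B_fr [0.6381 0.0953 0.062 ] err 0.0002 pl top [0.6385 0.0956] pl scene [0.6398 0.0965]
sB_fl [0.6332 0.1851 0.0618] err 0.0025 pl top [0.6327 0.1864] pl scene [0.6356 0.1857]
sB_fr [0.6306 0.109  0.0627] err 0.0012 pl top [0.6308 0.1098] pl scene [0.6332 0.1104]
sB_nr [0.5671 0.111  0.0629] err 0.0024 pl top [0.5667 0.1123] pl scene [0.57   0.1121]
sA_fr [0.5352 0.1126 0.0619] err 0.0018 pl top [0.5349 0.1135] pl scene [0.5371 0.1133]
sA_nr [0.472  0.1148 0.0611] err 0.0019 pl top [0.4714 0.1156] pl scene [0.4733 0.1149]
sA_nl [0.4737 0.1898 0.062 ] err 0.0025 pl top [0.473  0.1911] pl scene [0.4758 0.1906]
handle_end [0.5509 0.1502 0.1655] 0.000617034969135299
claw_l [0.5315 0.1692 0.1944] 0.006558374238422145
claw_r [0.5256 0.1284 0.2073] 0.0037380816121223475
keeptop [0.585  0.1422 0.0917] 0.005492246043723156
```

```bash
python3 -m creep '[[[0,0,0,0,-0.171,0,0],[0,0,0,0,-0.171,0,0],[0,0,-47,10,0,0,0],[0,0,-47,20,0,0,0],[0,0,-47,30,0,0,0],[0,0,-47,30,0,0,0],[0,0,-47,30,0,0,0],[0,0,-47,30,0,0,0],[0,0,-47,30,0,0,0],[0,0,-47,30,0,0,0],[0,0,0,0,0,0,0]]]' 20
python3 - <<'E'
from h import *
s=r.read_state();print(R.from_rotvec(s['orientation']).as_matrix().round(3))
p=np.array(s['tool_pos']);d=np.array([.48,.1505,.353])-p
print(s['clock'],p,s['opening'],'tool delta mm',(R.from_rotvec(s['orientation']).as_matrix().T@d*1000).round(1))
cap('wrist','w1')
E
```

```text
clock: 1.72
tool_pos: [0.436, 0.1902, 0.4046]
orientation: [0.017, 1.568, -0.013]
wrist_force: [0.8, 0.6, 1.0]
opening: 0.0006
[[ 0.003  0.019  1.   ]
 [ 0.003  1.    -0.019]
 [-1.     0.003  0.003]]
1.725 [0.43604126 0.19015124 0.40459497] 0.0006082493388674094 tool delta mm [ 51.6 -38.9  44.6]
```

View pics/w1.png

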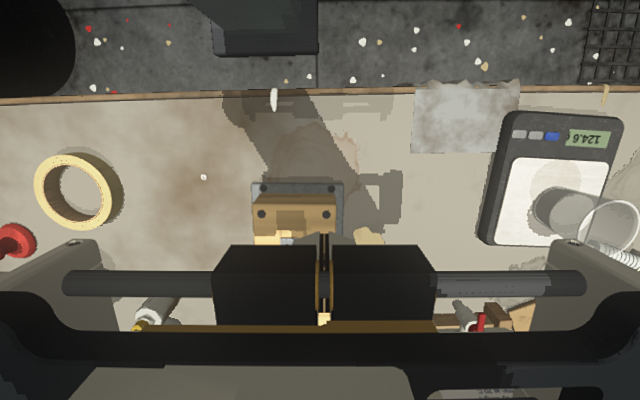

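The wrist view shows the casing at (297,215), seen behind the closed fingers (215-435, 245-325), and the tape at (75,190), well clear. I'll move in behind the claw.

```bash
python3 -m creep '[[[0,0,-20,18,-0.013,0,0],[0,17,-19,18,0,0,0],[0,17,0,0,0,0,0],[0,17,0,0,0,0,0],[0,0,0,0,0,0,0]]]'
python3 - <<'E'
from h import *
s=r.read_state();M=R.from_rotvec(s['orientation']).as_matrix()
p=np.array(s['tool_pos']);d=np.array([.48,.1505,.353])-p
print(M[:,1].round(3),p,'tool delta mm',(M.T@d*1000).round(1))
a=cap('top');b=cap('scene')
i=cv2.resize(a['image'][140:240,190:290],None,fx=6,fy=6,interpolation=cv2.INTER_CUBIC);cv2.imwrite('pics/t2.png',i)
i=cv2.resize(b['image'][60:200,180:320],None,fx=4.2,fy=4.2,interpolation=cv2.INTER_CUBIC);cv2.imwrite('pics/s2.png',i)
E
```

```text
clock: 2.4
tool_pos: [0.4695, 0.1592, 0.3526]
orientation: [0.0, 1.569, 0.011]
wrist_force: [0.8, 1.1, 1.3]
opening: 0.0009
[-0.007  1.     0.007] [0.46947065 0.15920556 0.35257355] tool delta mm [-0.5 -8.8 10.5]
```

View pics/s2.png

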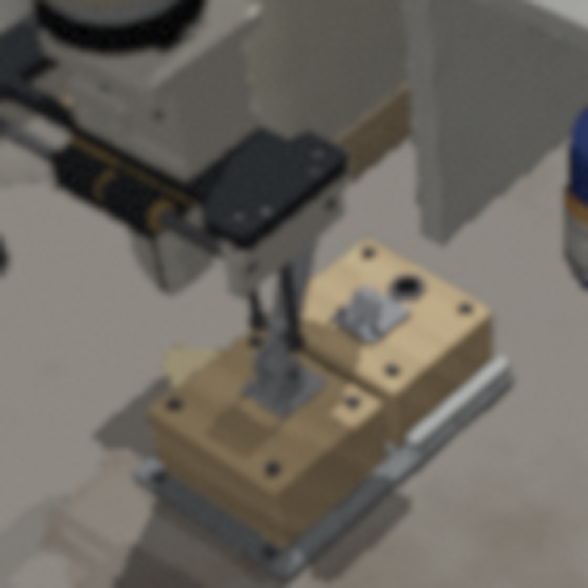

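```bash
python3 -m creep '[[[0,-4,-9,8,0.039,0,0],[0,0,0,10,0,0,0],[0,0,0,10,0,0,0],[0,0,0,10,0,0,0],[0,0,0,8,0,0,0],[0,0,0,0,0,0,0]]]'
python3 - <<'E'
from h import *
s=r.read_state();M=R.from_rotvec(s['orientation']).as_matrix()
p=np.array(s['tool_pos'])
print(M[:,1].round(3),p,p[2]-.178)
a=cap('top');b=cap('scene')
i=cv2.resize(b['image'][60:200,180:320],None,fx=4.2,fy=4.2,interpolation=cv2.INTER_CUBIC);cv2.imwrite('pics/s3.png',i)
E
```

```text
clock: 3.25
tool_pos: [0.5204, 0.1488, 0.3603]
orientation: [0.035, 1.563, -0.02]
wrist_force: [-0.2, 1.0, 0.2]
opening: 0.0004
[0.035 0.999 0.01 ] [0.5204148  0.1487979  0.36028657] 0.18228656708002539
```

View pics/s3.png

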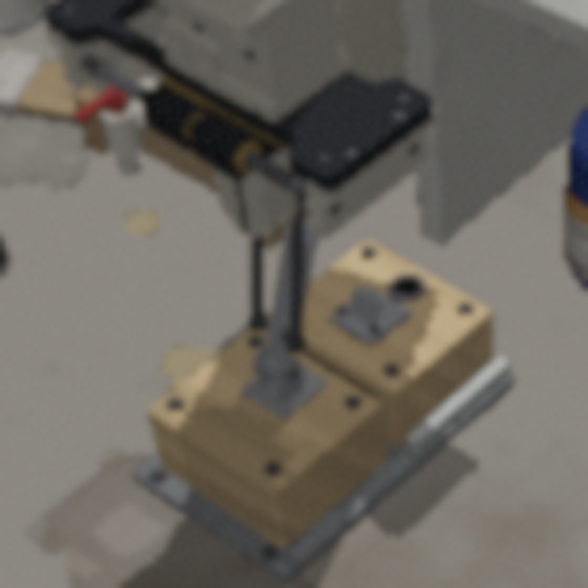

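```bash
python3 -m creep '[[[0,1,0,10,0,0,0],[0,1,0,10,0,0,0],[0,1,0,10,0,0,0],[0,0,0,0,0,0,0]]]'
python3 - <<'E'
from h import *
s=r.read_state();M=R.from_rotvec(s['orientation']).as_matrix()
p=np.array(s['tool_pos'])
print(M[:,1].round(3),p,p[2]-.178)
b=cap('scene')
i=cv2.resize(b['image'][60:200,180:320],None,fx=4.2,fy=4.2,interpolation=cv2.INTER_CUBIC);cv2.imwrite('pics/s4.png',i)
E
```

```text
clock: 3.85
tool_pos: [0.5517, 0.148, 0.3572]
orientation: [0.034, 1.564, -0.019]
wrist_force: [0.4, -0.0, 0.2]
opening: 0.0005
[0.034 0.999 0.01 ] [0.55167972 0.1479501  0.35724358] 0.17924357721382939
```

View pics/s4.png

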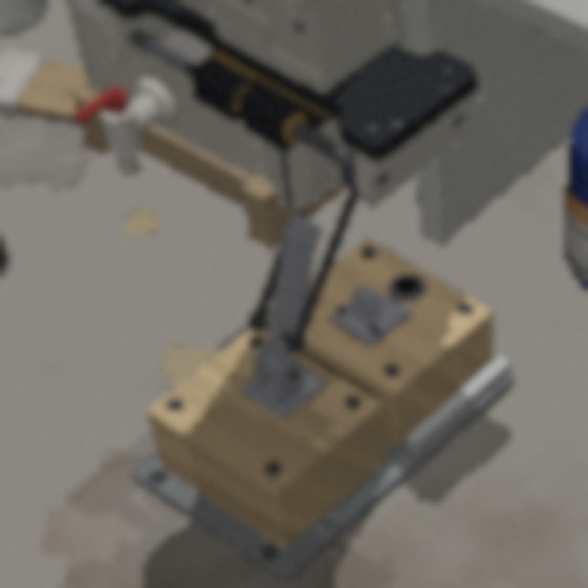

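The claw (arms 290-350, 150-330) now leans towards the keeper with the fingers behind it. I'll push a little further.

```bash
python3 -m creep '[[[0,0,0,10,0,0,0],[0,0,0,10,0,0,0],[0,0,0,0,0,0,0],[0,0,0,0,0,0,0]]]'
python3 - <<'E'
from h import *
s=r.read_state();M=R.from_rotvec(s['orientation']).as_matrix()
p=np.array(s['tool_pos'])
print(M[:,1].round(3),p,p[2]-.178)
b=cap('scene')
i=cv2.resize(b['image'][60:200,180:320],None,fx=4.2,fy=4.2,interpolation=cv2.INTER_CUBIC);cv2.imwrite('pics/s5.png',i)
E
```

```text
clock: 4.4
tool_pos: [0.5725, 0.1473, 0.3573]
orientation: [0.034, 1.564, -0.019]
wrist_force: [-0.3, -0.3, -0.4]
opening: 0.0008
[0.033 0.999 0.01 ] [0.572512   0.14733085 0.3573482 ] 0.17934820179223804
```

View pics/s5.png

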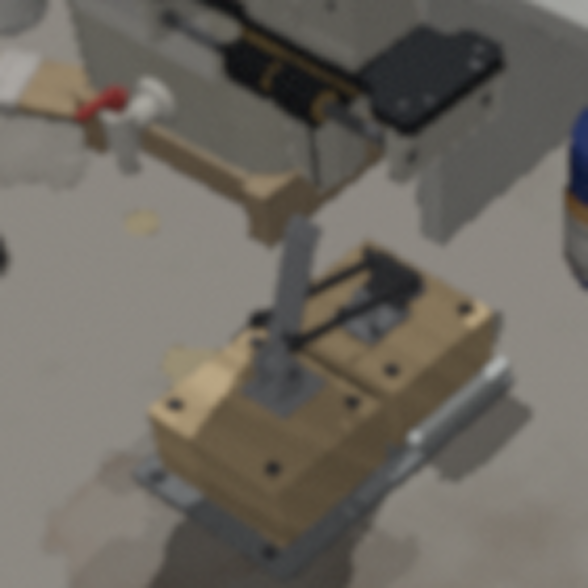

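```bash
python3 - <<'E'
from h import *
b=cap('scene');a=cap('top');cap('wrist','w6')
i=cv2.resize(b['image'][100:160,220:300],None,fx=9,fy=9,interpolation=cv2.INTER_CUBIC);cv2.imwrite('pics/s6.png',i)
i=cv2.resize(a['image'][140:240,210:290],None,fx=6,fy=6,interpolation=cv2.INTER_CUBIC);cv2.imwrite('pics/t6.png',i)
E
```

```text
(no output)
```

View pics/s6.png

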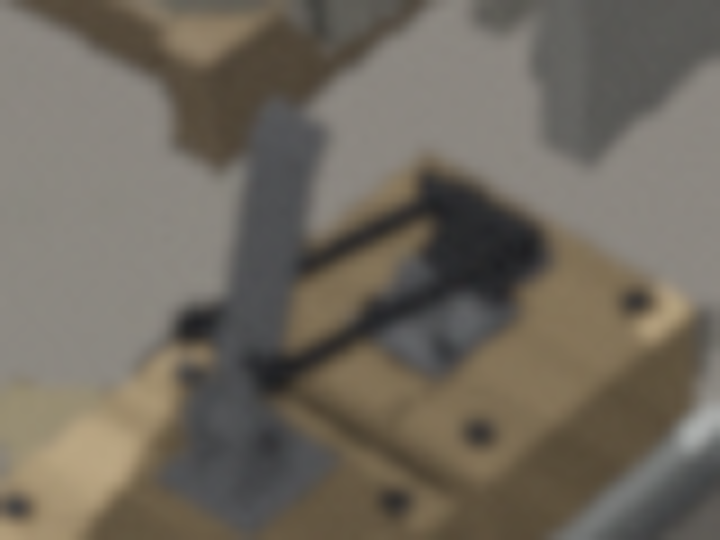

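View pics/w6.png

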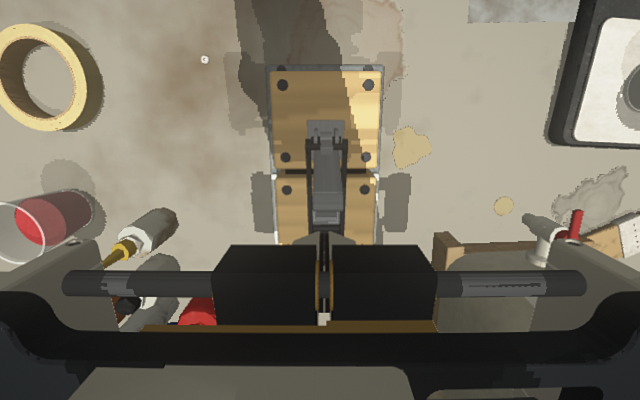

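```bash
python3 - <<'E'
from h import *
b=cap('scene')
def pl(c,u,v,y0=.1495):
    d=c['rotation']@ray(c,u,v);o=np.array(c['origin']);n=np.array([.032,1,0])
    k=(n@np.array([.549,y0,0])-n@o)/(n@d);return o+k*d
for n,u,v in (('tip',295,110),('plate c',480,215),('plate far r',540,240)):
    w=pl(b,220+u/9,100+v/9); print(n,w.round(4))
    print(world(b,220+u/9,100+v/9).round(4))
w=cap('wrist')
for u,v in ((326,222),(326,207),(326,180),(326,150)): print(world(w,u,v).round(4))
E
```

```text
tip [0.5539 0.1493 0.1628]
[0.557  0.1526 0.1589]
plate c [0.6143 0.1474 0.0847]
[0.6137 0.1469 0.0854]
plate far r [0.6365 0.1467 0.0596]
[0.6347 0.1451 0.0618]
[0.6028 0.1516 0.064 ]
[0.5541 0.1514 0.1612]
[0.5414 0.1522 0.1413]
[0.5255 0.1533 0.1077]
```

```bash
python3 -m creep '[[[0,12,0,2,0,0,0],[0,12,0,1,0,0,0],[0,10,1,0,0,0,0],[0,0,0,-10,0,0,0],[0,0,0,-10,0,0,0],[0,0,0,-10,0,0,0],[0,0,0,-10,0,0,0],[0,0,0,0,0,0,0]]]'
python3 - <<'E'
from h import *
s=r.read_state();M=R.from_rotvec(s['orientation']).as_matrix()
p=np.array(s['tool_pos'])
print(M[:,0].round(3),M[:,1].round(3),p,p[2]-.178)
b=cap('scene')
i=cv2.resize(b['image'][60:200,180:320],None,fx=4.2,fy=4.2,interpolation=cv2.INTER_CUBIC);cv2.imwrite('pics/s7.png',i)
E
```

```text
clock: 5.7
tool_pos: [0.5326, 0.1502, 0.3211]
orientation: [0.034, 1.563, -0.018]
wrist_force: [-0.0, -0.2, -0.2]
opening: 0.0006
[ 0.007  0.01  -1.   ] [0.033 0.999 0.01 ] [0.5325562  0.15017592 0.3211403 ] 0.14314029991619076
```

View pics/s7.png

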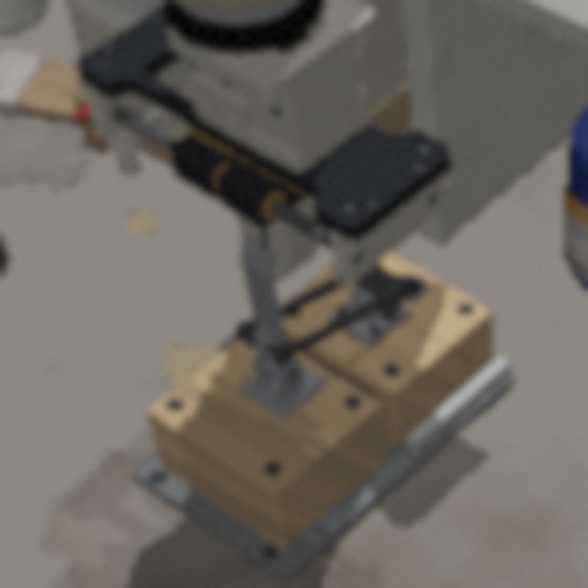

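The lever (245-285, 240-350) is about upright and the claw still lies across to the keeper. I'll continue on the arc.

```bash
python3 -m creep '[[[0,-3,0,-10,0,0,0],[0,-3,0,-10,0,0,0],[0,-2,0,-10,0,0,0],[0,5,0,-10,0,0,0],[0,5,0,-10,0,0,0],[0,0,0,0,0,0,0]]]'
python3 - <<'E'
from h import *
s=r.read_state();M=R.from_rotvec(s['orientation']).as_matrix()
p=np.array(s['tool_pos'])
print(M[:,0].round(3),M[:,1].round(3),p,p[2]-.178)
b=cap('scene')
i=cv2.resize(b['image'][60:200,180:320],None,fx=4.2,fy=4.2,interpolation=cv2.INTER_CUBIC);cv2.imwrite('pics/s8.png',i)
E
```

```text
clock: 6.5
tool_pos: [0.4805, 0.1518, 0.3191]
orientation: [0.035, 1.56, -0.018]
wrist_force: [0.3, -0.0, -0.2]
opening: 0.0006
[ 0.011  0.011 -1.   ] [0.033 0.999 0.011] [0.48053892 0.15177505 0.31914012] 0.14114011905031038
```

View pics/s8.png

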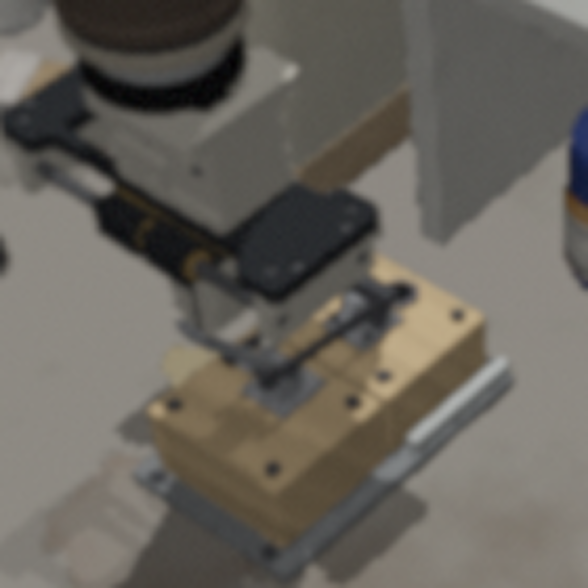

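The lever now points towards the robot at about (185-265, 325-375), and the gap has narrowed. I'll press down along the rest of the arc.

```bash
python3 -m creep '[[[0,8,0,-6,0,0,0],[0,8,0,-6,0,0,0],[0,10,0,-5,0,0,0],[0,10,0,-5,0,0,0],[0,0,0,0,0,0,0]]]'
python3 - <<'E'
from h import *
s=r.read_state();M=R.from_rotvec(s['orientation']).as_matrix()
p=np.array(s['tool_pos'])
print(s['tau'].round(1),p,p[2]-.178)
b=cap('scene')
i=cv2.resize(b['image'][60:200,180:320],None,fx=4.2,fy=4.2,interpolation=cv2.INTER_CUBIC);cv2.imwrite('pics/s9.png',i)
E
```

```text
clock: 7.18
tool_pos: [0.4567, 0.1529, 0.2794]
orientation: [0.034, 1.564, -0.019]
wrist_force: [0.3, -0.1, 0.1]
opening: 0.0004
[ -0.1 -51.1   2.  -22.2  -0.1  -0.2  -0. ] [0.45666505 0.15293186 0.27940891] 0.10140891091729876
```

View pics/s9.png

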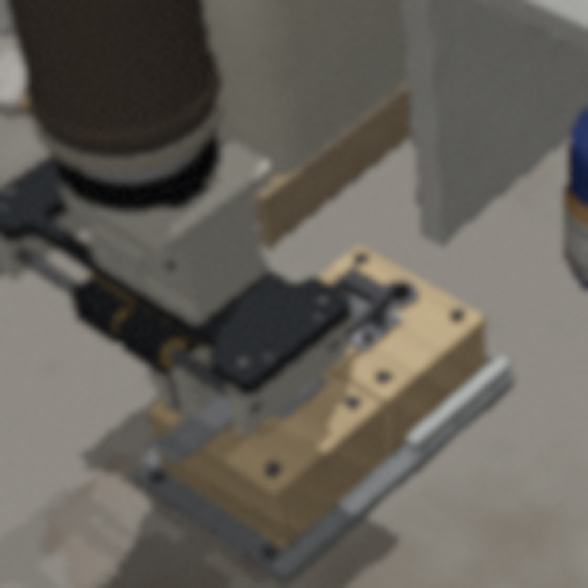

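```bash
python3 -m creep '[[[0,8,0,-2,0,0,0],[0,8,0,-2,0,0,0],[0,5,0,0,0,0,0],[0,3,0,0,0,0,0],[0,3,0,0,0,0,0]]]'
```

```text
clock: 7.85
tool_pos: [0.4535, 0.1531, 0.2595]
orientation: [0.038, 1.561, -0.017]
wrist_force: [-18.6, -7.8, 64.7]
opening: 0.0002
```

```bash
python3 -m creep '[[[0,-10,0,0,0,0,0],[0,-40,0,0,0,0,0],[0,-50,0,0,0,0,0],[0,-50,0,-30,0,0,0],[0,0,0,-50,0,0,0],[0,0,0,-50,0,0,0],[0,0,0,0,0,0,0]]]'
python3 - <<'E'
from h import *
a=cap('top');b=cap('scene')
i=cv2.resize(a['image'][150:246,215:285],None,fx=6,fy=6,interpolation=cv2.INTER_CUBIC)
j=cv2.resize(b['image'][90:200,205:310],None,fx=576/110,fy=576/110,interpolation=cv2.INTER_CUBIC)[:, :370+180]
cv2.imwrite('pics/s10.png',j);cv2.imwrite('pics/t10.png',i);cap('wrist','w10');print(r.read_state()['tool_pos'],r.read_state()['wrist_force'])
E
```

```text
clock: 8.72
tool_pos: [0.3192, 0.1556, 0.4133]
orientation: [0.041, 1.557, -0.015]
wrist_force: [1.7, -0.3, 0.4]
opening: 0.0005
[0.3224875  0.15580032 0.41352307] [-0.13916232 -0.18102042 -0.03265984]
```

View pics/s10.png

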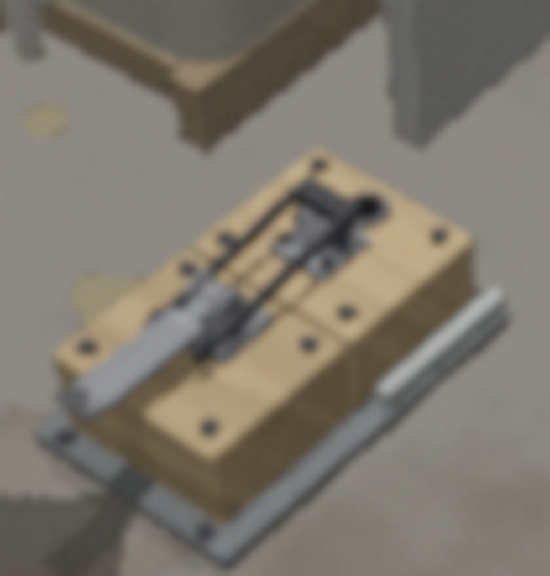

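View pics/t10.png

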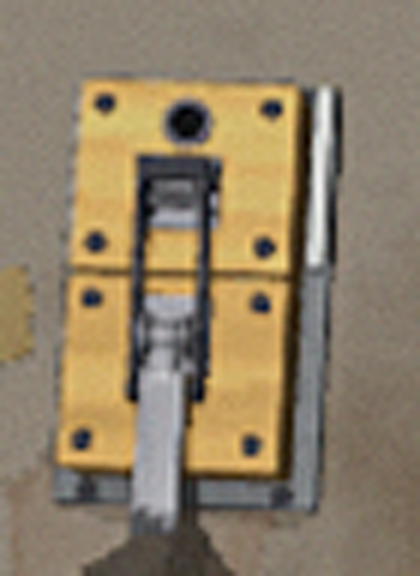

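View pics/w10.png

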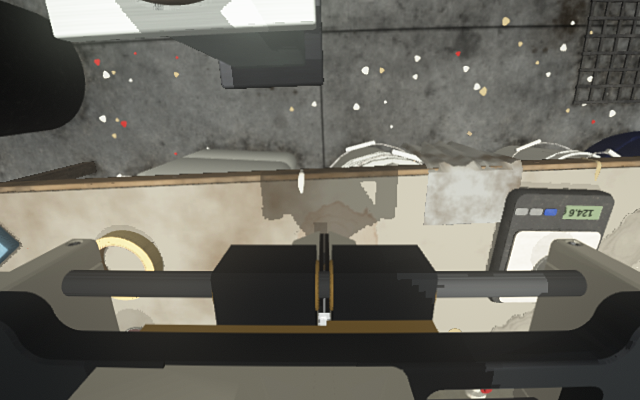

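The gap is almost shut, at row 270 of the top view. The claw plate lies past the keeper at about (180,165), and the handle is down at (155,470). I'll check its level by range.

```bash
python3 - <<'E'
from h import *
a=cap('top');b=cap('scene')
for u,v in ((170,380),(160,420),(157,460),(155,495)):
    print('handle',world(a,215+u/6,150+v/6).round(4))
k=576/110
for u,v in ((190,335),(150,360),(110,385)): print('handle sc',world(b,205+u/k,90+v/k).round(4))
for q,w in (((263,247),(347,313)),((261,302),(309,345))):
    print('screw',tri(a,(215+q[0]/6,150+q[1]/6),b,(205+w[0]/k,90+w[1]/k))[0].round(4))
E
```

```text
handle [0.4969 0.1482 0.0836]
handle [0.479  0.1515 0.0863]
handle [0.4619 0.153  0.0822]
handle [0.4467 0.1533 0.0826]
handle sc [0.4952 0.1428 0.0822]
handle sc [0.4747 0.1477 0.0804]
handle sc [0.4537 0.1515 0.0802]
screw [0.5607 0.1118 0.0615]
screw [0.5355 0.1122 0.0615]
```

```bash
python3 - <<'E'
from h import *
ticket.close_job(); print(r.read_state()['clock'])
E
```

```text
the job is handed in; nothing more can be done
the job is handed in; nothing more can be done
```

The casing is latched shut, and I handed the job in at about 9 s of the 40 s allowed. I tipped the claw forward with the closed fingertips until it sank over the keeper. With the lever at about 1.97 rad, I then pushed the lever back along its arc and pressed it down onto its stop.

Last checks:
- **Lever:** the handle is level along its length, with its top face at about 80–86 mm in both views. That matches the closed position, about 0 rad.
- **Gap:** the screws either side of the joint moved together from about 31.9 to 25.2 mm. That leaves roughly 1.3 mm of the original 8 mm.
- **Claw:** its cross plate lies past the keeper. I never saw the nose itself: before drawing, I estimated it about 10 mm below the keeper edge and 20 mm beyond it. That it is still hooked I infer from the gap staying shut.
- **Arm:** it is well clear, and the wrist force reads about 0 N.
- **Bystanders:** the arm never went near them. I did not measure their positions again at the end.

The last press onto the stop reached about 65 N vertically at the wrist through the fingertips, more than it needed. That is under the 120 N limit.

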